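Wedge the rocking block heater

ROBOT

A 6-joint arm with a two-finger parallel gripper is mounted at the origin on the work surface. World frame = base frame: x ahead of the robot, y to its left, z up, the work surface at z = 0. Lengths are in m, angles in degrees, forces in N, time in s.
With the tool pointing down it reaches from about 0.35 to 0.875 m from the base axis. Payload 4.2 kg.
Tool frame: the origin (TCP) lies between the finger pads; the fingertips stand 14 mm ahead of it and the grasp point (between the pads) lies 5 mm behind it (r.tcp_to_tips is the distance from the TCP to the fingertips, in m); y points along the fingers, x is the direction in which the jaws open and shut, and the axes are right-handed (so a half turn about y gives the same grasp; the last joint's range is limited). The gripper opens to 87 mm and grips with 3 to 60 N. Pads are 19 mm wide; open, the fingers measure 117 mm over their backs; the gripper's body (75 mm by 190 mm) begins 51 mm behind the grasp point.
Start: joints at [80.879, 22.042, 0.453, 0, -68.411, -14.817], TCP at [0.254, 0.571, 0.237] pointing down, gripper open.
Joint ranges: [-179.83, 179.83], [-69.29, 118.12], [-61.27, 80.66], [-181.25, 117.63], [-171.15, -9.14], [-177.46, 177.46]. Speed limits (degrees/s): [159.86, 159.86, 180, 180, 180, 180].

INTERFACE

Orientations are given as a 3x3 rotation matrix whose columns are the frame's x, y, z axes.
In Python, from station import sense, optics, ticket, r gives the robot as it stands.
- The arm moves only by the tool carry_out, never from a script. Its argument "steps" is a list that holds one entry, the list of rows, each a list of 6 numbers: the shift along the world's x, y, z in cm, then the turn, a rotation vector about the world's x, y, z in rad. A call has 1 to 20 rows; each row is the pose to reach, as a shift and turn from the pose commanded when the call began; what a row does not reach only later rows make up. A row lasts 1/8 s, in which the tool goes at most 62.5 mm and 10.7 degrees, less where a joint would pass 70% of its speed; a pose out of reach is approached as far as the arm can. A call with a gripper value outside its range is refused whole. "fingers" is the closure in counts, from 0 (fully open) to 255 (shut), set as the call begins (left out, the last holds). The fingers move at their own pace and stop on an object; the grip force is fixed at half the most. Time passes only in rows, so rows that repeat a pose let the fingers close. It gives the time, the measured TCP pose, the force and the opening at its end, in the units of the state.
- sense(): the state, without advancing time (a new reading comes with each control period).
- optics.capture(name): name is "scene" or "top" or "wrist"; returns a dict with "image" (420x560x3 uint8, red, green, blue), "fov_y" (degrees; the focal length in pixels is half the picture's height over the tangent of half this angle, whatever the lens; pixels are square), "cx", "cy" (the principal point, pixels), "rvec" (rotation vector, rad) and "tvec" (3), from world to camera coordinates, as OpenCV has them. Camera axes: x right, y down, z forward; pixel columns grow to the right and rows downward; lengths in m; the calibration is good to about 2 mm. The wrist camera is an equidistant fisheye: a pixel r from the principal point sees the ray r / f radians off the axis. A picture is of the moment at which its call begins. There is no depth.
- ticket.finish_job(): hands the job in, once; it reports no verdict.
The state is a dict: "time_s": time; "joints": joint angles; "joint_velocities": joint speeds; "effort": joint torques, N m; "tcp_pos": TCP position; "ee_rot": TCP orientation; "wrist_force": force on the tool from outside, world axes, zero at the start; "moment": the same for the moment, N m; "gripper_width": opening from 0.0 (shut) to 1.0 (fully open).
Only numpy, scipy, OpenCV 4.12 (cv2) and the standard library are available. Lean on these libraries where they do the work, as an engineer would, in place of code of your own. Each camera call takes 0.05 s, during which the arm holds its last target.

TASK

The block heater has lost the rubber foot under its near-left corner (as the robot sees it) and rocks. Press down on the top of that corner with the fingertips to feel it rock and let it come back up; then push the orange wedge along the bench, thin end first, in under that bare corner until it is snug, and press the corner again, firmly (about 10 N), to prove that it no longer gives, pushing the wedge in further if it does. Finish while still holding the corner pressed; pick nothing up, do not shove the heater along the bench, and leave everything else alone.

Things in the scene. Friction and masses are not known exactly. Their poses are not given: they have to be found in the camera images.
- heater: cream block heater, 1.8 to 2.8 kg, case 230 mm deep (x) x 200 wide (y), underside 10 mm and flat top 100 mm above the bench (tubes at the back reach 120). Origin on the bench under its middle; z up, x away from the robot, y to the robot's left. Rubber feet 22 mm wide, 10 high at x,y = (-90,-78), (90,78), (90,-78) mm; the one at (-90,78), near the robot on its left, is missing
- corner_top (a point): the place to press: on the heater's flat top over the missing foot, heater frame (-95, 80, 100) mm. The heater stands level on three feet; about 2 N down here tips it over the line between the two neighbouring feet, this point going down about 7 mm (0.06 rad) until the case's edge meets the bench. Let go, it comes back level
- bare_corner (a point): the case's bottom corner over the missing foot, heater frame (-115, 100, 10) mm
- wedge: orange plastic wedge, 60 g, 110 mm long (its y), 45 wide (its x); a straight ramp rises from 3 mm at the thin end (-y) to 25 mm at the upright thick end (+y). Origin in the middle of its underside, on the bench. It lies left of the heater beside the bare corner, thin end roughly towards it, 25 to 70 mm off
- wedge_tip (a point): bottom of the wedge's thin end, middle of its width. The wedge meets the case when this point is about 35 mm in under the left side: it slides with under 1 N until then and resists clearly from there on; the ramp is too shallow to slip back out
- wedge_back (a point): middle of the wedge's thick end face, 12 mm above the bench: the place to push
- reagent: amber glass reagent bottle, 60 mm across, 120 tall, blue cap; stands to the left of the heater beyond the wedge. Not part of the job. Origin under its middle, on the bench
- beaker: glass beaker, 68 mm across, 90 tall; stands in front of the heater, nearer the robot. Not part of the job. Origin under its middle, on the bench
- vial: small glass vial with white cap, 28 mm across, 55 tall; stands nearer the robot than the wedge. Not part of the job. Origin under its middle, on the bench
- tube_rack: blue tube rack, 200 x 72 x 54 mm, loaded with small tubes. Not part of the job. Origin under its middle, on the bench
- flask: conical glass flask, 84 mm across, 120 tall. Not part of the job. Origin under its middle, on the bench
- wash_bottle: white wash bottle with red cap and spout, 70 mm across, 195 tall. Not part of the job. Origin under its middle, on the bench
- tip_box: blue box of pipette tips with pale lid, 87 x 122 x 67 mm. Not part of the job. Origin under its middle, on the bench
Mind the look-alikes: they are no part of the job. There is more than one size of the wedge; the job needs the middle-sized.

How it is judged:
By the outcome, as a careful person would: the job done as asked, in the order asked, and still so for the second after the job is handed in, while the arm keeps its last pose, push and grip.
It also fails if it takes over 48 s, if anything falls off the work surface, if the arm or the gripper's body presses on something with over 40 N, if the wrist force passes 120 N, or if a joint passes its speed limit or range.

## Working session

There is one attempt and no reset: what is moved stays moved. The work goes in short steps, Python scripts to look and compute and a tool call to move; the robot and the scene stay as the last step left them, time stands still between calls to the robot, and variables do not carry over. Pictures are saved under pics/ and viewed, and the job is handed in when it is done.

Besides the shell and the picture viewer there is one more tool, called after "Emit:" by a JSON object that holds its "method" and its "body". carry_out: Moves the arm, as the interface text tells. Its arguments: {"type":"object","properties":{"steps":{"type":"array","items":{"type":"array","items":{"type":"array","items":{"type":"number"}}}},"fingers":{"type":"number"}},"required":["steps"]}

```bash
mkdir -p pics; ls; python3 - <<'E'
from station import sense,optics,r
import cv2
s=sense()
for k,v in s.items(): print(k,v)
print(r.tcp_to_tips)
import pickle
d={}
for n in ["scene","top","wrist"]:
    c=optics.capture(n); d[n]=c
    cv2.imwrite(f"pics/{n}0.png",c["image"][:,:,::-1])
    print(n,{k:v for k,v in c.items() if k!="image"})
pickle.dump(d,open("cap0.pkl","wb"))
E
```

```text
pics
time_s 0.0
joints [ 8.08785873e+01  2.20895249e+01  3.80563277e-01 -2.68501303e-02
 -6.84089025e+01 -1.48172714e+01]
joint_velocities [ 0.07529479  0.13144902 -0.10194672  0.00545872  0.036723    0.10371849]
effort [-2.48295137e-04 -3.90666926e+01  1.87398148e+01  4.21975091e+00
  1.09381776e-02 -1.89238831e-04]
tcp_pos [0.25335429 0.57074152 0.23548346]
ee_rot [[-4.05915986e-01 -7.56333996e-04  9.13910083e-01]
 [-9.13907983e-01 -1.96198838e-03 -4.05916677e-01]
 [ 2.10008954e-03 -9.99997789e-01  1.05182770e-04]]
wrist_force [-0.70465577 -0.40574634  0.20202213]
moment [ 0.02661543 -0.00191394 -0.04178194]
gripper_width 0.9961712417025608
0.014
scene {'fov_y': 42.320365945040564, 'cx': 284.8607636443905, 'cy': 211.75699756262307, 'rvec': array([ 2.42481177,  0.83617591, -0.27859719]), 'tvec': array([-0.43892959, -0.19876739,  2.26069379])}
top {'fov_y': 55.57464806108179, 'cx': 275.281723783415, 'cy': 204.60290510227296, 'rvec': array([ 2.11522084, -2.15597621,  0.17197949]), 'tvec': array([0.04892998, 0.57098085, 1.113351  ])}
wrist {'fov_y': 65.70646984690485, 'cx': 279.54767286324153, 'cy': 214.77796978307492, 'rvec': array([-1.60834818,  2.47690638,  0.37432351]), 'tvec': array([ 0.62331179, -0.03701178,  0.39120909])}
```

View pics/scene0.png

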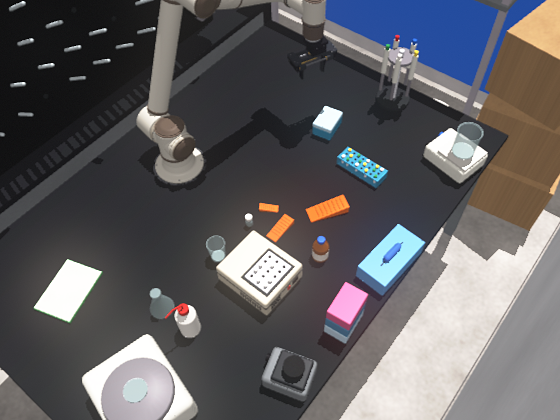

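View pics/top0.png

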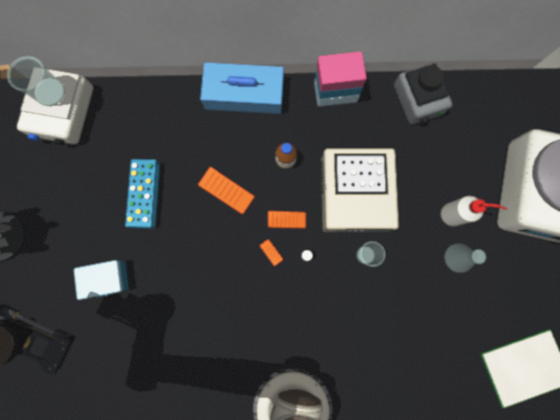

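View pics/wrist0.png

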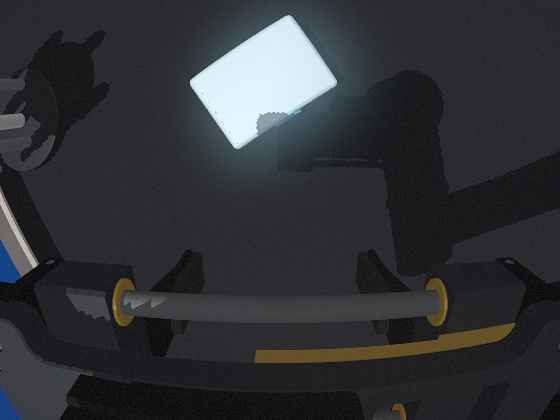

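The scene view and the top view show three orange wedges. In the top view the large one is at (226,190), the middle one at (287,220) beside the heater's near-left corner (about 323,230), and the small one at (271,252). The vial is at (307,256), the bottle at (287,154) and the beaker at (371,254).

```bash
cat > h.py <<'E'
import numpy as np,cv2,pickle
def cam(c):
    R=cv2.Rodrigues(np.array(c["rvec"]))[0]; t=np.array(c["tvec"]); f=c["image"].shape[0]/2/np.tan(np.radians(c["fov_y"])/2)
    return R,t,f
def ray(c,u,v):
    R,t,f=cam(c); d=R.T@np.array([(u-c["cx"])/f,(v-c["cy"])/f,1.]); return -R.T@t,d
def onz(c,u,v,z):
    o,d=ray(c,u,v); return (o+d*(z-o[2])/d[2])
def proj(c,p):
    R,t,f=cam(c); q=R@np.array(p)+t; return np.array([c["cx"]+f*q[0]/q[2],c["cy"]+f*q[1]/q[2]])
def orange(c):
    h=cv2.cvtColor(c["image"],cv2.COLOR_RGB2HSV)
    return cv2.inRange(h,(4,150,120),(16,255,255))
E
python3 - <<'E'
from h import *
d=pickle.load(open("cap0.pkl","rb"))
for n in ["top","scene"]:
    c=d[n]; m=orange(c)
    for k in cv2.findContours(m,cv2.RETR_EXTERNAL,cv2.CHAIN_APPROX_NONE)[0]:
        if cv2.contourArea(k)<60: continue
        b=cv2.boxPoints(cv2.minAreaRect(k)); print(n,b.round(1).tolist())
        w=np.array([onz(c,u,v,0.012) for u,v in b]); print((w*1000).round(0)[:,:2].tolist())
    im=c["image"][:,:,::-1]
    cr=im[130:280,210:420] if n=="top" else im[190:320,200:350]
    cv2.imwrite(f"pics/{n}crop0.png",cv2.resize(cr,None,fx=3.8,fy=3.8,interpolation=cv2.INTER_CUBIC))
E
```

```text
top [[258.20001220703125, 245.0], [267.79998779296875, 238.0], [283.3999938964844, 259.29998779296875], [273.8999938964844, 266.29998779296875]]
[[458.0, 91.0], [478.0, 62.0], [415.0, 17.0], [395.0, 46.0]]
top [[268.0, 211.0], [305.0, 211.0], [305.0, 227.0], [268.0, 227.0]]
[[559.0, 60.0], [556.0, -50.0], [508.0, -49.0], [510.0, 61.0]]
top [[196.6999969482422, 184.5], [209.5, 165.3000030517578], [254.89999389648438, 195.60000610351562], [242.1999969482422, 214.8000030517578]]
[[644.0, 275.0], [703.0, 236.0], [606.0, 99.0], [549.0, 138.0]]
scene [[264.8999938964844, 234.10000610351562], [285.70001220703125, 212.0], [295.0, 220.89999389648438], [274.20001220703125, 242.89999389648438]]
[[505.0, -53.0], [505.0, 74.0], [559.0, 64.0], [558.0, -61.0]]
scene [[258.1000061035156, 209.89999389648438], [259.1000061035156, 202.39999389648438], [278.6000061035156, 204.8000030517578], [277.70001220703125, 212.3000030517578]]
[[414.0, 17.0], [394.0, 46.0], [462.0, 84.0], [482.0, 54.0]]
scene [[304.79998779296875, 208.5], [343.79998779296875, 192.89999389648438], [350.5, 209.8000030517578], [311.6000061035156, 225.39999389648438]]
[[554.0, 133.0], [630.0, 287.0], [697.0, 236.0], [621.0, 86.0]]
```

View pics/topcrop0.png

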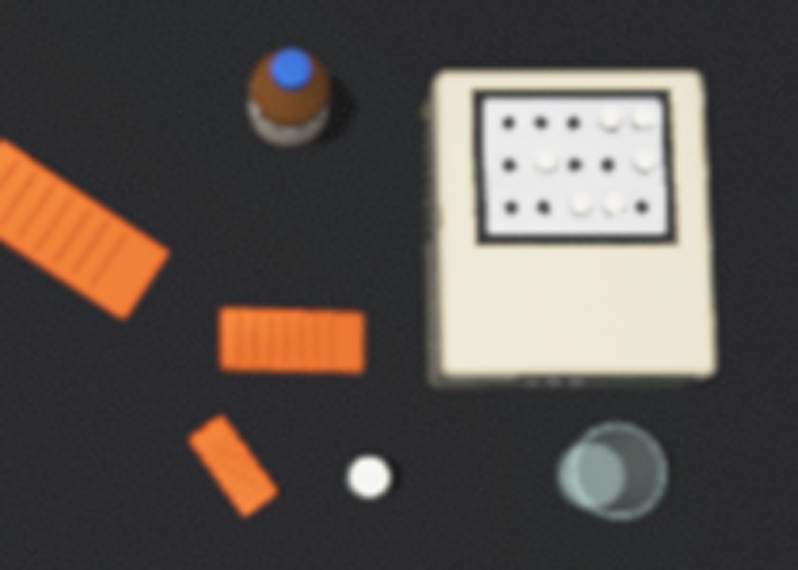

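View pics/scenecrop0.png

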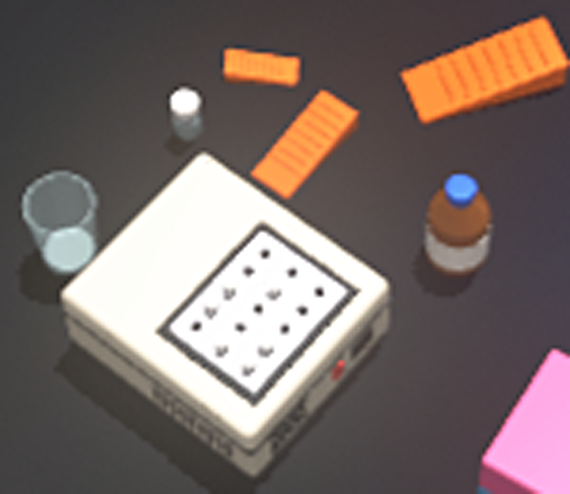

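Candidates in the top view are the orange wedges at (226,190), about 170 mm long, (287,220), about 110 mm, and (271,252), about 77 mm. The description fits the one at (287,220): 110 mm, thin end facing the heater. Next I'll find the heater's pose.

```bash
python3 - <<'E'
from h import *
d=pickle.load(open("cap0.pkl","rb"))
c=d["top"]; img=c["image"]
g=img.astype(int)
m=((g.min(2)>150)&(np.indices(g.shape[:2])[1]<410)&(np.indices(g.shape[:2])[1]>315)&(np.indices(g.shape[:2])[0]>140)&(np.indices(g.shape[:2])[0]<240)).astype(np.uint8)*255
m=cv2.morphologyEx(m,cv2.MORPH_CLOSE,np.ones((15,15)))
k=max(cv2.findContours(m,cv2.RETR_EXTERNAL,cv2.CHAIN_APPROX_NONE)[0],key=cv2.contourArea)[:,0].astype(float)
W=np.array([onz(c,u,v,0.1)[:2] for u,v in k])
r_=cv2.minAreaRect((W*1000).astype(np.float32)); print(r_, cv2.boxPoints(r_).round(0).tolist())
x,y=W.T*1000
# edge fits
cx,cy=r_[0]
for nm,sel,ax in [("left",(y>y.max()-8)&(abs(x-cx)<80),0),("right",(y<y.min()+8)&(abs(x-cx)<80),0),("near",(x<x.min()+8)&(abs(y-cy)<70),1),("far",(x>x.max()-8)&(abs(y-cy)<70),1)]:
    if ax==0: p=np.polyfit(x[sel]-cx,y[sel],1)
    else: p=np.polyfit(y[sel]-cy,x[sel],1)
    print(nm,np.degrees(np.arctan(p[0])),p[1])
# scene-corners
c=d["scene"]; g=c["image"].astype(int)
m=((g.min(2)>130)).astype(np.uint8)*255
I=np.indices(m.shape); m[(I[1]<210)|(I[1]>306)|(I[0]<225)|(I[0]>320)]=0
im=c["image"][:,:,::-1]; cv2.imwrite("pics/s1.png",cv2.resize(im[220:320,205:315],None,fx=5,fy=5,interpolation=cv2.INTER_NEAREST))
for p in [(254,232)]: print(onz(c,*p,0.1))
# vial, bottle
c=d["top"]
print("vial",onz(c,307,256,.055),"bottlecap",onz(c,287,148,.12),"beaker",onz(c,373,254,.09))
E
```

```text
((605.895263671875, -200.49847412109375), (196.89633178710938, 225.10487365722656), 88.92705535888672) [[492.0, -297.0], [717.0, -301.0], [720.0, -104.0], [495.0, -100.0]]
left -0.807987383508073 -103.35156166617277
right -1.1962592521697284 -297.5315448430617
near 0.49875725748671573 495.77276211147057
far 1.1396042668107638 718.3641822905104
[ 0.5071847  -0.11013765  0.1       ]
vial [ 0.42138781 -0.0489167   0.055     ] bottlecap [0.7190755  0.00231212 0.12      ] beaker [ 0.42225154 -0.22733511  0.09      ]
```

View pics/s1.png

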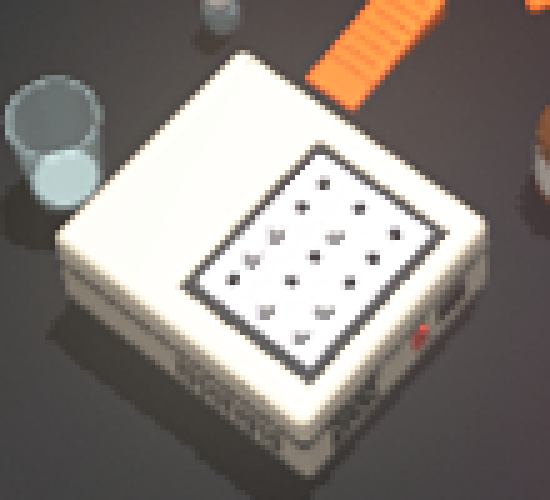

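The heater is centred near (607,-200), yaw about -1°. The press point is about (513,-119) and its left side is at y≈-100. The middle wedge is centred at x≈532, with its tip at y≈-50 and its back at y≈60. I'll go above the corner first, with the fingers shut and the jaw axis along x.

Emit:
{"method": "carry_out", "body": {"steps": [[[1, -3, 0, 0, 0, -0.05], [3, -8, 0, 0, 0, -0.14], [5, -13.5, 0, 0, 0, -0.24], [7, -19, 0, 0, 0, -0.34], [9, -24.5, 0, 0, 0, -0.44], [11, -30, 0, 0, 0, -0.54], [13, -35.5, 0, 0, 0, -0.64], [15, -41, 0, 0, 0, -0.74], [17.5, -46.5, 0, 0, 0, -0.84], [19.5, -52, 0, 0, 0, -0.94], [21.5, -57.5, 0, 0, 0, -1.03], [23.5, -62.5, -1, 0, 0, -1.1], [25, -66.5, -3, 0, 0, -1.15], [25.9, -69, -6, 0, 0, -1.17], [25.9, -69, -9, 0, 0, -1.17], [25.9, -69, -9, 0, 0, -1.17], [25.9, -69, -9, 0, 0, -1.17]]], "fingers": 255}}

```text
time_s: 2.28
tcp_pos: [0.5133, -0.1186, 0.1476]
ee_rot: [[-1.0, 0.002, -0.016], [0.016, -0.0, -1.0], [-0.002, -1.0, 0.0]]
wrist_force: [0.7, 0.1, 0.5]
gripper_width: 0.002
```

```bash
python3 - <<'E'
from station import sense,optics
from h import *
d={}
for n in ["scene","top","wrist"]:
    c=optics.capture(n); d[n]=c
pickle.dump(d,open("cap1.pkl","wb"))
cv2.imwrite("pics/w1.png",d["wrist"]["image"][:,:,::-1])
cv2.imwrite("pics/s2.png",cv2.resize(d["scene"]["image"][150:320,190:340,::-1],None,fx=3.5,fy=3.5,interpolation=cv2.INTER_CUBIC))
E
```

```text
(no output)
```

View pics/w1.png

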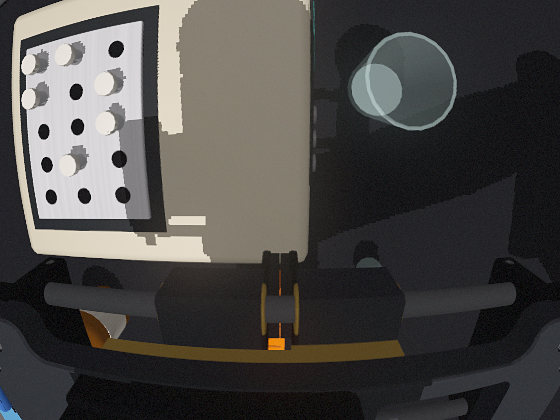

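View pics/s2.png

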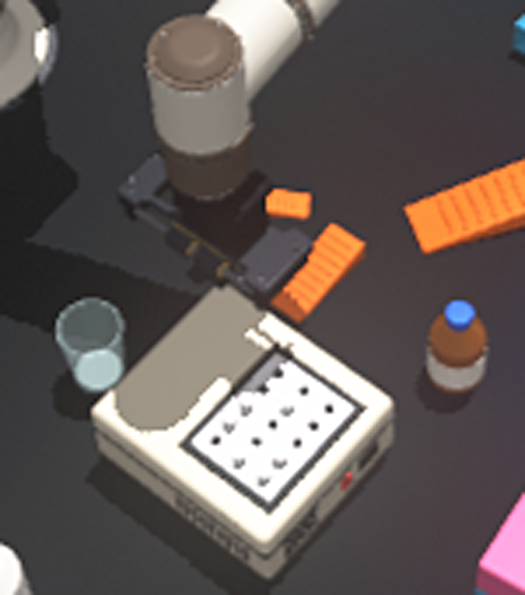

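The wrist view shows the heater top with its near-left corner at about (308,262) and the finger tips just inboard at (280,255). I'll check that corner through the fisheye model.

```bash
cat >> h.py <<'E'
def fray(c,u,v,z):
    R,t,f=cam(c); a=np.array([u-c["cx"],v-c["cy"]]); r=np.hypot(*a); th=r/f
    q=np.r_[a/r*np.sin(th),np.cos(th)]; d=R.T@q; o=-R.T@t
    return o+d*(z-o[2])/d[2]
def fproj(c,p):
    R,t,f=cam(c); q=R@np.array(p)+t; th=np.arctan2(np.hypot(*q[:2]),q[2]); n=q[:2]/np.hypot(*q[:2])
    return np.array([c["cx"],c["cy"]])+n*th*f
E
python3 - <<'E'
from h import *
d=pickle.load(open("cap1.pkl","rb")); c=d["wrist"]
for p in [(308,262),(309,150),(312,20),(200,261),(45,254),(16,14)]: print(p,(fray(c,*p,.1)*1000).round(1))
print(fproj(c,(.5133,-.1186,.134)),fproj(c,(.513,-.119,.1)))
E
```

```text
(308, 262) [ 494.2 -106.4  100. ]
(309, 150) [ 494.2 -180.5  100. ]
(312, 20) [ 491.3 -261.   100. ]
(200, 261) [ 567.3 -107.7  100. ]
(45, 254) [ 704.2 -109.4  100. ]
(16, 14) [ 713.7 -305.6  100. ]
[278.881864   269.21060799] [279.54421112 245.16988803]
```

Emit:
{"method": "carry_out", "body": {"steps": [[[0, -0.2, -1, 0, 0, 0], [0, -0.2, -2, 0, 0, 0], [0, -0.2, -2.6, 0, 0, 0], [0, -0.2, -2.9, 0, 0, 0], [0, -0.2, -3.1, 0, 0, 0], [0, -0.2, -3.3, 0, 0, 0], [0, -0.2, -3.4, 0, 0, 0], [0, -0.2, -3.4, 0, 0, 0], [0, -0.2, -3.4, 0, 0, 0]]]}}

```text
time_s: 3.55
tcp_pos: [0.5124, -0.1204, 0.1136]
ee_rot: [[-1.0, -0.0, -0.017], [0.017, 0.0, -1.0], [0.0, -1.0, -0.0]]
wrist_force: [-3.4, 3.8, 6.6]
gripper_width: 0.006
```

Emit:
{"method": "carry_out", "body": {"steps": [[[0, 0, -0.1, 0, 0, 0], [0, 0, -0.2, 0, 0, 0], [0, 0, -0.2, 0, 0, 0], [0, 0, -0.2, 0, 0, 0]]]}}

```text
time_s: 4.05
tcp_pos: [0.5122, -0.1202, 0.1118]
ee_rot: [[-1.0, -0.0, -0.017], [0.017, 0.001, -1.0], [0.0, -1.0, -0.001]]
wrist_force: [-3.6, 4.7, 8.8]
gripper_width: 0.003
```

The corner is giving, but the lateral force is building because the heater's top swings outward as it tips. I'll follow that swing while going down.

Emit:
{"method": "carry_out", "body": {"steps": [[[-0.12, 0.15, 0, 0, 0, 0], [-0.2, 0.22, -0.1, 0, 0, 0], [-0.25, 0.28, -0.2, 0, 0, 0], [-0.25, 0.28, -0.2, 0, 0, 0]]]}}

```text
time_s: 4.55
tcp_pos: [0.5104, -0.1177, 0.1087]
ee_rot: [[-1.0, 0.001, -0.017], [0.017, 0.0, -1.0], [-0.001, -1.0, -0.0]]
wrist_force: [-1.0, 3.1, 4.8]
gripper_width: 0.004
```

Emit:
{"method": "carry_out", "body": {"steps": [[[-0.08, 0.14, -0.1, 0, 0, 0], [-0.12, 0.2, -0.2, 0, 0, 0], [-0.12, 0.2, -0.2, 0, 0, 0], [-0.12, 0.2, -0.2, 0, 0, 0]]]}}

```text
time_s: 5.05
tcp_pos: [0.5091, -0.116, 0.1065]
ee_rot: [[-1.0, 0.0, -0.017], [0.017, -0.0, -1.0], [-0.0, -1.0, 0.0]]
wrist_force: [0.5, -0.3, 1.8]
gripper_width: 0.007
```

```bash
python3 - <<'E'
from station import sense,optics
from h import *
d={}
for n in ["scene"]:
    c=optics.capture(n); d[n]=c
pickle.dump(d,open("cap2.pkl","wb"))
a=pickle.load(open("cap1.pkl","rb"))["scene"]["image"][220:320,205:315,::-1]
b=d["scene"]["image"][220:320,205:315,::-1]
cv2.imwrite("pics/s3.png",cv2.resize(np.hstack([a,b]),None,fx=3.6,fy=3.6,interpolation=cv2.INTER_CUBIC))
E
```

```text
(no output)
```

View pics/s3.png

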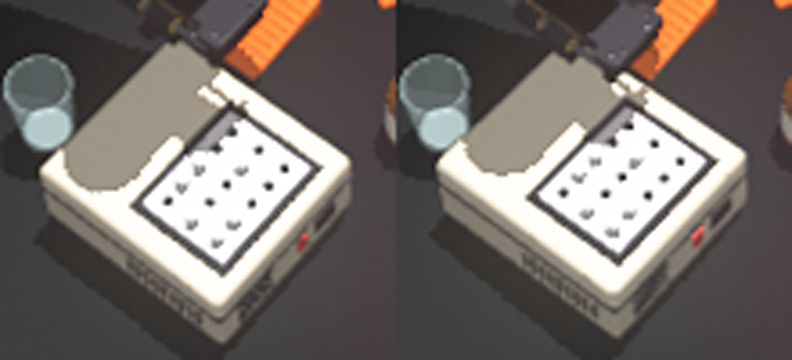

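The second frame shows the corner dipped, with the back rising. The tips are 7 mm down at 1.8 N with no side force. One more millimetre should find the bottom stop, and then I'll let it back up along the same arc.

Emit:
{"method": "carry_out", "body": {"steps": [[[-0.05, 0.05, -0.1, 0, 0, 0], [-0.05, 0.05, -0.15, 0, 0, 0], [-0.05, 0.05, -0.15, 0, 0, 0]]]}}

```text
time_s: 5.48
tcp_pos: [0.509, -0.1159, 0.1061]
ee_rot: [[-1.0, 0.002, -0.016], [0.016, -0.001, -1.0], [-0.002, -1.0, 0.001]]
wrist_force: [-0.2, -2.6, 6.8]
gripper_width: 0.003
```

Emit:
{"method": "carry_out", "body": {"steps": [[[0.05, -0.05, 0.1, 0, 0, 0], [0.15, -0.15, 0.3, 0, 0, 0], [0.25, -0.27, 0.5, 0, 0, 0], [0.37, -0.42, 0.7, 0, 0, 0], [0.47, -0.52, 0.9, 0, 0, 0], [0.5, -0.55, 1.2, 0, 0, 0], [0.5, -0.55, 2.5, 0, 0, 0], [0.5, -0.55, 4.0, 0, 0, 0], [0.5, -0.55, 4.5, 0, 0, 0], [0.5, -0.55, 4.5, 0, 0, 0]]]}}

```text
time_s: 6.72
tcp_pos: [0.5135, -0.1209, 0.1507]
ee_rot: [[-1.0, 0.001, -0.017], [0.017, 0.0, -1.0], [-0.001, -1.0, -0.0]]
wrist_force: [-0.4, -0.2, 0.1]
gripper_width: 0.007
```

```bash
python3 - <<'E'
from station import sense,optics
from h import *
d={}
for n in ["scene","top"]:
    c=optics.capture(n); d[n]=c
pickle.dump(d,open("cap3.pkl","wb"))
a=pickle.load(open("cap1.pkl","rb"))["scene"]["image"][220:320,205:315,::-1]
b=d["scene"]["image"][220:320,205:315,::-1]
cv2.imwrite("pics/s4.png",cv2.resize(np.hstack([a,b]),None,fx=3.6,fy=3.6,interpolation=cv2.INTER_CUBIC))
E
```

```text
(no output)
```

View pics/s4.png

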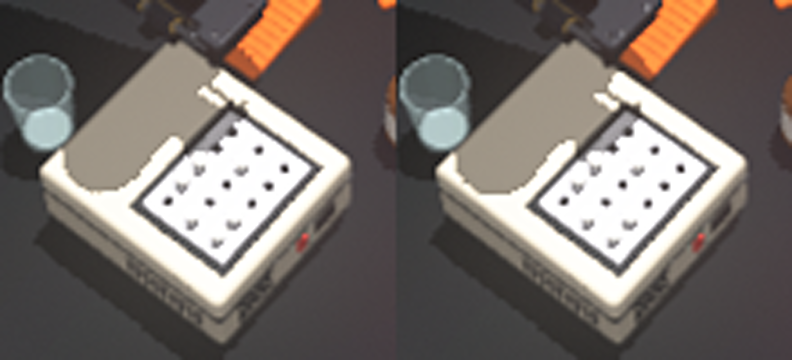

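It came back level, unmoved: it bottomed at 7 to 8 mm and 6.8 N. Next I'll go behind the wedge.

Emit:
{"method": "carry_out", "body": {"steps": [[[0.2, 3, 0, 0, 0, 0], [0.8, 8, 0, 0, 0, 0], [1.4, 13.5, 0, 0, 0, 0], [1.9, 18.5, 0, 0, 0, 0], [2.0, 20.6, -1, 0, 0, 0], [2.0, 20.6, -4, 0, 0, 0], [2.0, 20.6, -8, 0, 0, 0], [2.0, 20.6, -11, 0, 0, 0], [2.0, 20.6, -12.5, 0, 0, 0], [2.0, 20.6, -13, 0, 0, 0], [2.0, 20.6, -13, 0, 0, 0]]]}}

```text
time_s: 8.2
tcp_pos: [0.5338, 0.085, 0.0204]
ee_rot: [[-1.0, 0.001, -0.017], [0.017, 0.0, -1.0], [-0.001, -1.0, -0.0]]
wrist_force: [-0.9, -0.0, -0.3]
gripper_width: 0.008
```

```bash
cat > snap.py <<'E'
import sys
from station import sense,optics
from h import *
i=sys.argv[1]
d={n:optics.capture(n) for n in ["scene","top"]}
pickle.dump(d,open(f"cap{i}.pkl","wb"))
a=cv2.resize(d["scene"]["image"][180:300,205:335,::-1],None,fx=3.2,fy=3.2,interpolation=cv2.INTER_CUBIC)
b=cv2.resize(d["top"]["image"][140:260,240:350,::-1],None,fx=3.2,fy=3.2,interpolation=cv2.INTER_CUBIC)
cv2.imwrite(f"pics/p{i}.png",np.hstack([a,b]))
E
python3 snap.py 4
```

```text
(no output)
```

View pics/p4.png

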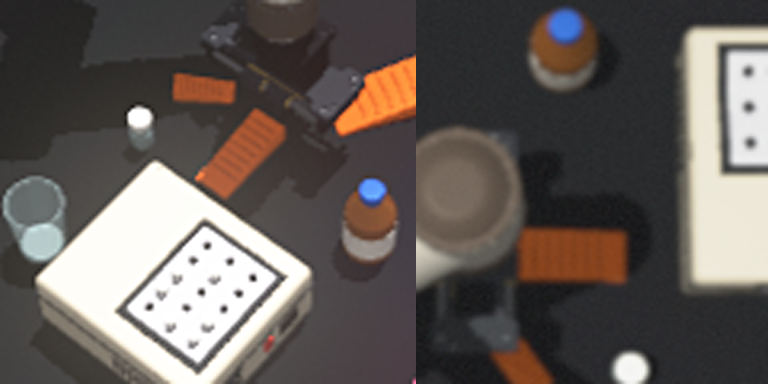

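Emit:
{"method": "carry_out", "body": {"steps": [[[0, -0.5, 0, 0, 0, 0], [0, -1, 0, 0, 0, 0], [0, -1.5, 0, 0, 0, 0], [0, -2, 0, 0, 0, 0], [0, -2.5, 0, 0, 0, 0], [-0.05, -3, 0, 0, 0, 0], [-0.05, -3.5, 0, 0, 0, 0], [-0.05, -4, 0, 0, 0, 0], [-0.1, -4.5, 0, 0, 0, 0], [-0.1, -5, 0, 0, 0, 0], [-0.1, -5.5, 0, 0, 0, 0], [-0.1, -6, 0, 0, 0, 0], [-0.15, -6.4, 0, 0, 0, 0], [-0.15, -6.7, 0, 0, 0, 0], [-0.15, -7.0, 0, 0, 0, 0], [-0.15, -7.0, 0, 0, 0, 0]]]}}

```text
time_s: 10.3
tcp_pos: [0.5317, 0.0148, 0.02]
ee_rot: [[-1.0, -0.0, -0.017], [0.017, -0.0, -1.0], [0.0, -1.0, 0.0]]
wrist_force: [-0.4, -0.4, 0.2]
gripper_width: 0.008
```

```bash
python3 snap.py 5
```

```text
(no output)
```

View pics/p5.png

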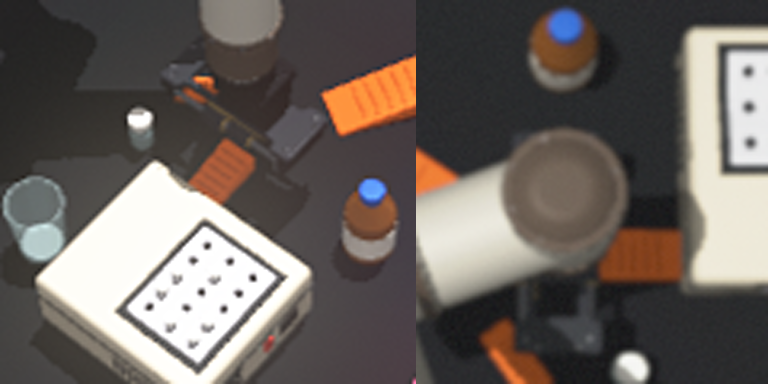

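The wedge is sliding straight and its tip is at the case's left side. I'll push on, more slowly.

Emit:
{"method": "carry_out", "body": {"steps": [[[0, -0.4, 0, 0, 0, 0], [0, -0.8, 0, 0, 0, 0], [-0.05, -1.2, 0, 0, 0, 0], [-0.05, -1.6, 0, 0, 0, 0], [-0.05, -2.0, 0, 0, 0, 0], [-0.05, -2.3, 0, 0, 0, 0], [-0.05, -2.6, 0, 0, 0, 0], [-0.05, -2.6, 0, 0, 0, 0]]]}}

```text
time_s: 11.4
tcp_pos: [0.5313, -0.0112, 0.02]
ee_rot: [[-1.0, -0.0, -0.017], [0.017, -0.0, -1.0], [0.0, -1.0, 0.0]]
wrist_force: [0.2, 0.1, 0.0]
gripper_width: 0.006
```

Emit:
{"method": "carry_out", "body": {"steps": [[[0, -0.2, 0, 0, 0, 0], [0, -0.4, 0, 0, 0, 0], [0, -0.4, 0, 0, 0, 0]]]}}

```text
time_s: 11.78
tcp_pos: [0.5314, -0.0151, 0.0201]
ee_rot: [[-1.0, 0.0, -0.017], [0.017, -0.0, -1.0], [-0.0, -1.0, 0.0]]
wrist_force: [0.6, -0.8, 0.5]
gripper_width: -0.001
```

Emit:
{"method": "carry_out", "body": {"steps": [[[0, -0.2, 0, 0, 0, 0], [0, -0.3, 0, 0, 0, 0], [0, -0.3, 0, 0, 0, 0]]]}}

```text
time_s: 12.15
tcp_pos: [0.5318, -0.0171, 0.0201]
ee_rot: [[-1.0, 0.001, -0.017], [0.017, 0.001, -1.0], [-0.001, -1.0, -0.001]]
wrist_force: [-0.1, 5.0, -0.3]
gripper_width: 0.004
```

Emit:
{"method": "carry_out", "body": {"steps": [[[0, -0.2, 0, 0, 0, 0], [0, -0.3, 0, 0, 0, 0], [0, -0.3, 0, 0, 0, 0]]]}}

```text
time_s: 12.52
tcp_pos: [0.532, -0.019, 0.0201]
ee_rot: [[-1.0, 0.002, -0.017], [0.017, 0.002, -1.0], [-0.002, -1.0, -0.002]]
wrist_force: [-1.3, 11.2, 0.2]
gripper_width: 0.009
```

It resists clearly now: 5 N rising to 11 N over 2 mm. I'll check whether the heater has moved.

```bash
python3 snap.py 6; python3 - <<'E'
from h import *
a=pickle.load(open("cap4.pkl","rb"));b=pickle.load(open("cap6.pkl","rb"))
# patch shift of the tube plate and of far/right side (scene & top)
for n,(r0,r1,c0,c1) in {"scene":(245,312,235,305),"top":(145,235,345,402)}.items():
    A=cv2.cvtColor(a[n]["image"],cv2.COLOR_RGB2GRAY)[r0:r1,c0:c1].astype(np.float32)
    B=cv2.cvtColor(b[n]["image"],cv2.COLOR_RGB2GRAY)[r0:r1,c0:c1].astype(np.float32)
    w=cv2.createHanningWindow(A.shape[::-1],cv2.CV_32F)
    print(n,cv2.phaseCorrelate(A,B,w))
E
```

```text
scene ((0.006327734931232953, 0.16439226441229238), 0.936174661932904)
top ((0.4069818336815061, -0.1105996248332417), 0.9365010847868743)
```

View pics/p6.png

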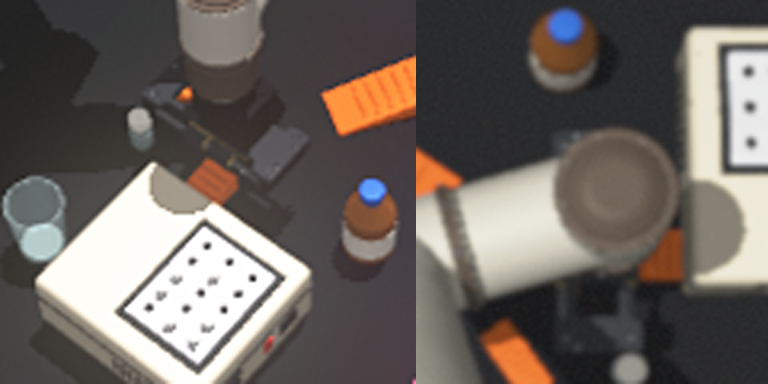

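The heater shifted at most about 1 mm (0.4 px), so the wedge is snug. I'll back off, go over the corner, and press.

Emit:
{"method": "carry_out", "body": {"steps": [[[0, 0.4, 0, 0, 0, 0], [0, 1.5, 0, 0, 0, 0], [0, 2, 1, 0, 0, 0], [0, 2, 5, 0, 0, 0], [0, 2, 10, 0, 0, 0], [-0.2, 1, 13, 0, 0, 0], [-1, -3, 13, 0, 0, 0], [-1.8, -7, 13, 0, 0, 0], [-2, -9.8, 12.5, 0, 0, 0], [-2, -10, 11.5, 0, 0, 0], [-2, -10, 10.5, 0, 0, 0], [-2, -10, 9.8, 0, 0, 0], [-2, -10, 9.5, 0, 0, 0], [-2, -10, 9.3, 0, 0, 0], [-2, -10, 9.3, 0, 0, 0], [-2, -10, 9.3, 0, 0, 0]]]}}

```text
time_s: 14.62
tcp_pos: [0.5112, -0.1202, 0.1144]
ee_rot: [[-1.0, -0.0, -0.016], [0.016, -0.0, -1.0], [0.0, -1.0, 0.0]]
wrist_force: [-3.4, 3.0, 8.1]
gripper_width: 0.002
```

Emit:
{"method": "carry_out", "body": {"steps": [[[0, 0, -0.05, 0, 0, 0], [0, 0, -0.05, 0, 0, 0], [0, 0, -0.05, 0, 0, 0]]]}}

```text
time_s: 15.0
tcp_pos: [0.5112, -0.1203, 0.1144]
ee_rot: [[-1.0, -0.0, -0.016], [0.016, -0.0, -1.0], [0.0, -1.0, 0.0]]
wrist_force: [-4.5, 2.4, 11.6]
gripper_width: 0.006
```

It's rigid: the force rose from 8 to 11.6 N and z didn't change. I'll ease the side load slightly, hold, and verify.

Emit:
{"method": "carry_out", "body": {"steps": [[[-0.05, 0.03, 0, 0, 0, 0], [-0.05, 0.03, 0, 0, 0, 0], [-0.05, 0.03, 0, 0, 0, 0], [-0.05, 0.03, 0, 0, 0, 0]]]}}

```text
time_s: 15.5
tcp_pos: [0.5112, -0.1202, 0.1144]
ee_rot: [[-1.0, 0.001, -0.015], [0.015, -0.001, -1.0], [-0.001, -1.0, 0.001]]
wrist_force: [-4.4, 2.4, 9.3]
gripper_width: 0.005
```

```bash
python3 snap.py 7; python3 - <<'E'
from station import sense
from h import *
print(sense()["wrist_force"],sense()["tcp_pos"])
a=pickle.load(open("cap1.pkl","rb"));b=pickle.load(open("cap7.pkl","rb"))
for n,(r0,r1,c0,c1) in {"scene":(262,318,235,305),"top":(145,235,350,402)}.items():
    A=cv2.cvtColor(a[n]["image"],cv2.COLOR_RGB2GRAY)[r0:r1,c0:c1].astype(np.float32)
    B=cv2.cvtColor(b[n]["image"],cv2.COLOR_RGB2GRAY)[r0:r1,c0:c1].astype(np.float32)
    w=cv2.createHanningWindow(A.shape[::-1],cv2.CV_32F)
    print(n,cv2.phaseCorrelate(A,B,w))
E
```

```text
[-3.56589137  2.17885644  9.37618563] [ 0.51121191 -0.12021674  0.11442999]
scene ((0.03372177993476555, 0.280835214476312), 0.9590143517211631)
top ((0.7801998227248355, -0.277752107127192), 0.3584204387272336)
```

View pics/p7.png

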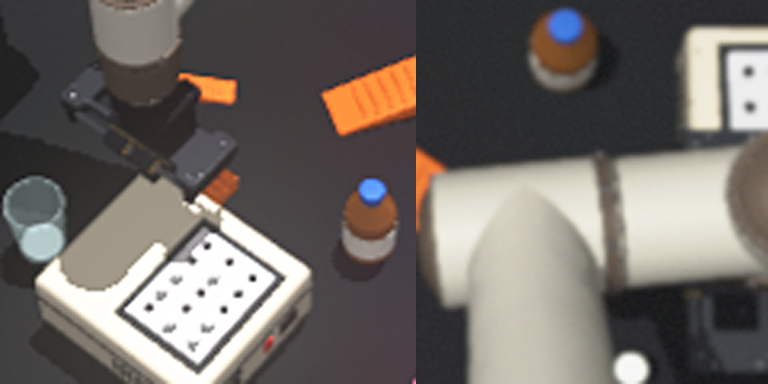

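The wedge is still under the corner at (220,185) in the scene crop, and the height hasn't changed. I'll add a touch more force so it holds a little above 10 N.

Emit:
{"method": "carry_out", "body": {"steps": [[[0, 0, -0.03, 0, 0, 0], [0, 0, -0.03, 0, 0, 0], [0, 0, -0.03, 0, 0, 0], [0, 0, -0.03, 0, 0, 0]]]}}

```text
time_s: 16.1
tcp_pos: [0.5112, -0.1202, 0.1144]
ee_rot: [[-1.0, 0.001, -0.015], [0.015, -0.001, -1.0], [-0.001, -1.0, 0.001]]
wrist_force: [-3.6, 1.9, 11.3]
gripper_width: 0.006
```

```bash
python3 -c "
from station import ticket
print(ticket.finish_job())"
```

```text
the job is handed in; nothing more can be done
None
```

The middle-sized wedge is snug under the bare corner, and the corner no longer gives. I handed the job in at about 16 s, still pressing it at about 11 N.

- **First press:** the corner went down about 7–8 mm and bottomed at 6.8 N. It then came back level, matching the earlier picture. Part way down I pressed with up to about 9 N and 6 N of side force, until I moved the fingers to follow the heater's tipping.
- **Wedge:** it slid in straight with under 1 N until it met the case, then resisted clearly. I stopped at 11 N.
- **Second press:** as the force went from 8.1 to 11.6 N, the fingertip height stayed at 0.1144 m, so I pushed the wedge no further.

**Heater shift:** image comparison after the wedge push showed the heater shifted at most about 1 mm. The last comparison gave about 0.8 px in the top view (about 2 mm), but the arm blocked most of that view and the match was poor. The scene view showed only about 0.3 px. I didn't settle which is right.

**Side force:** about 4 N of side force remained on the fingertips in the final press. The measured position was steady.

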